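Hang the skimmer back on the crowded utensil rail

ROBOT

A 7-joint arm with a two-finger parallel gripper is mounted at the origin on a cart in front of the work surface, level with it; the furniture and walls round the work are solid. World frame = base frame: x ahead of the robot, y to its left, z up, the work surface at z = 0. Lengths are in m, angles in degrees, forces in N, time in s.
With the tool pointing down it reaches from about 0.4 to 0.9 m from the base axis. Payload 5.5 kg.
Tool frame: the origin (TCP) lies at the very end of the fingers, on their centre line; the grasp point (between the pads) lies arm.tcp_to_grasp behind it (arm.tcp_to_grasp is the distance from the TCP to the grasp point, in m); z points along the fingers, x is the direction in which the jaws open and shut, and the axes are right-handed (so a half turn about z gives the same grasp; the last joint's range is limited). The gripper opens to 92 mm and grips with 3 to 60 N. Pads are 19 mm wide; open, the fingers measure 130 mm over their backs; the gripper's body (75 mm by 190 mm) begins 47 mm behind the grasp point.
Start: joints at [-56.769, 28.699, -24.465, 88.831, 12.651, 65.22, -12.049], TCP at [0.202, 0.618, 0.206] pointing down, gripper open.
Joint ranges: [-164.97, 164.97], [-17.58, 116.51], [-87.97, 89.64], [11.32, 138.91], [-80.73, 260.73], [10.89, 115.49], [-147.41, 147.41]. Speed limits (degrees/s): [147.25, 147.25, 180, 180, 180, 180, 180].

INTERFACE

Orientations are given as a 3x3 rotation matrix whose columns are the frame's x, y, z axes.
In Python, from plant import arm gives the robot as it stands.
- The arm moves only by the tool jog_arm, never from a script. Its argument "moves" is a list of rows, each a list of 5 numbers: the shift along the tool's x, y, z in m, then the turn about the tool's z in rad, then the closure in counts, from 0 (fully open) to 255 (shut). In form: [[x, y, z, twist, claw], ...]. A call has 1 to 10 rows; each row is the pose to reach, as a shift and turn from the pose commanded when the call began, along the tool's axes at that moment; what a row does not reach only later rows make up. A row lasts 1/10 s, in which the tool goes at most 50 mm and 8.59 degrees, less where a joint would pass 70% of its speed; a pose out of reach is approached as far as the arm can. A call with a gripper value outside its range is refused whole. The fingers move at their own pace and stop on an object; the grip force is fixed at half the most. Time passes only in rows, so rows that repeat a pose let the fingers close. It gives the time, the measured TCP pose, the force and the opening at its end, in the units of the state.
- arm.read_state(): the state, without advancing time (a new reading comes with each control period).
- arm.snapshot(name): name is "scene" or "top" or "wrist"; returns the picture (384x512x3 uint8, blue, green, red); there is no depth.
- arm.camera_params(name): a dict with "fovy" (degrees; the focal length in pixels is half the picture's height over the tangent of half this angle, whatever the lens; pixels are square), "cx", "cy" (the principal point, pixels), "rvec" (rotation vector, rad) and "tvec" (3), from world to camera coordinates, as OpenCV has them; the wrist camera has in their place "hand_eye" (4x4, takes a point from camera to tool coordinates, whose origin is the TCP and whose axes are the tool frame's). Camera axes: x right, y down, z forward; pixel columns grow to the right and rows downward; lengths in m; the calibration is good to about 2 mm. The wrist camera is an equidistant fisheye: a pixel r from the principal point sees the ray r / f radians off the axis. A picture is of the moment at which its call begins: read the wrist's pose just before it. camera_params takes no time and is no camera call.
- arm.hand_in(): hands the job in, once; it reports no verdict.
The state is a dict: "time": time; "joint_pos": joint angles; "joint_vel": joint speeds; "effort": joint torques, N m; "tcp_pos": TCP position; "eef_rot": TCP orientation; "wrist_force": force on the tool from outside, world axes, zero at the start; "wrist_torque": the same for the moment, N m; "finger_gap": finger opening in m.
Only numpy, scipy, OpenCV 4.12 (cv2) and the standard library are available. Lean on these libraries where they do the work, as an engineer would, in place of code of your own. Each camera call takes 0.05 s, during which the arm holds its last target.

TASK

Take the small skimmer with the wooden grip off the drip stand and hang it by its hook on the utensil rail, in the gap between the turner and the round scraper that hang there, with the hook dropped fully down into the notch of the red saddle (feel for the notch: lower it lightly, shift along the bar, and let it drop in). Never press it hard on the rail, do not shove or unhook the two hanging neighbours, let go, and leave everything else standing where it is.

Things in the scene. Friction and masses are not known exactly. Their poses are not given: they have to be found in the camera images.
- skimmer: Small loose skimmer, 70 to 120 g, hanging upright (lean up to 8 deg). Origin: middle of the underside of its hook's crown. x to the hook side, y across, z up. Steel hook 14 mm wide in y, open downward, throat x = -7 to 7 mm: the shank (x = -12 to -7) in front, behind a leg reaching 28 mm below the origin, its tip flared outward to x = 18. The wooden grip stands above the crown (5 mm thick).
- skimmer_grip (a point): Where to hold the skimmer: middle of its dark wooden grip, at x = -9.5, z = 48 mm in the skimmer's frame. The grip is 14 mm in the skimmer's x, 18 mm in its y, and reaches from 16 to 74 mm above the skimmer's origin.
- drip_stand: Small fixed stand (base 70 x 76 mm) on which the skimmer hangs at first, on a bar 10 mm thick in x, 44 mm long in y, 22 mm high, its top 150 mm above the worktop. Origin: centre of the underside of the base. The skimmer's shank hangs on the -x side of the bar. Place and yaw vary.
- rail: Fixed utensil rail: wooden base 100 x 300 x 15 mm, posts at y = +-132 mm, flat steel bar along y, 10 mm thick in x, 22 mm high, 280 mm long, middle line at x = 0, on rubber mounts: it sinks 0.33 mm per N. Origin: centre of the underside of the base; z up. Utensils hang with their shanks on the -x side of the bar, the legs of their hooks on the +x side. Place and yaw vary.
- rail_top (a point): Middle of the bar's top, 150 mm up. A red saddle sits here: 2 cheeks, 10 mm thick in x, 28 mm long in y, 8 mm above the bar's top, between them a notch 17 mm wide with the bare bar as floor. The notch's middle lies from -12 to +12 mm along the rail's y, not reported: feel for it. The skimmer is home with its origin at this point's height, 8 mm higher on a cheek. Press under 15 N.
- turner: Loose black slotted turner hung on the rail, about 62 mm to one side of its middle (it swaps sides with the scraper). Origin: middle of the underside of its hook, whose crown is 4 mm thick. Blade 60 mm wide in y, 4 mm thick, 50 to 116 mm below the origin, on the -x side of the bar in the plane of the hung skimmer's disc.
- pan_scraper: Loose round copper-coloured scraper hung on the rail on the other side. Origin: middle of the underside of its hook, whose crown is 4 mm thick. Disc 60 mm across, 4 mm thick, centre 80 mm below the origin, on the -x side of the bar. The free gap between turner and scraper is 60 to 68 mm.
- cereal_bowl: White bowl, 140 mm across, 66 mm high, bystander; origin at the centre of its underside.
- teaspoon: Steel teaspoon, 137 mm long, bystander lying on the worktop; origin at the centre of its underside.
- tomato_tin: Tin, 75 mm across, 58 mm high, bystander; origin at the centre of its underside.
- skimmer_disc (a point): Centre of the skimmer's perforated steel disc, 34 mm across in y and z, 4 mm thick in x, at x = -9.5, z = -84 mm in the skimmer's frame; the disc's lowest point is 101 mm below the skimmer's origin.

How it is judged:
By the outcome, as a careful person would: the job done as asked, in the order asked, and still so for the second after the job is handed in, with the robot touching nothing.
It also fails if it takes over 58 s, if anything falls off the work surface, if the arm or the gripper's body presses on something with over 40 N, if the wrist force passes 120 N, or if a joint passes its speed limit or range.

## Working session

There is one attempt and no reset: what is moved stays moved. The work goes in short steps, Python scripts to look and compute and a tool call to move; the robot and the scene stay as the last step left them, time stands still between calls to the robot, and variables do not carry over. Pictures are saved under pics/ and viewed, and the job is handed in when it is done.

Besides the shell and the picture viewer there is one more tool, called after "Request:" as a command line: name --pt "numbers of a row" for each row, then --argument value for the rest. jog_arm: Moves the arm, as the interface text tells. Its arguments: {"type":"object","properties":{"moves":{"type":"array"}},"required":["moves"]}

```bash
ls; mkdir -p pics; python3 - <<'E'
from plant import arm
import cv2
s=arm.read_state()
print(s, arm.tcp_to_grasp)
for n in("scene","top","wrist"):
    im=arm.snapshot(n); cv2.imwrite(f"pics/{n}0.png",im); print(n,arm.camera_params(n))
E
```

```text
pics
{'time': 0.0, 'joint_pos': array([-56.76815089,  28.75424361, -24.45387769,  88.89188132,
        12.65012977,  65.21945056, -12.05044331]), 'joint_vel': array([-0.05435758, -0.05429629, -0.0001451 ,  0.02727516, -0.05498032,
       -0.01432843,  0.04717475]), 'effort': array([-6.97031810e-04, -5.66600096e+01, -5.81606761e+00, -2.79110563e+01,
       -6.85244752e-02,  3.04753915e-02,  1.71833053e-04]), 'tcp_pos': array([0.20229307, 0.61693427, 0.20517148]), 'eef_rot': array([[ 3.11494831e-01,  9.50247596e-01, -6.90533057e-04],
       [ 9.50245832e-01, -3.11495585e-01, -1.83285020e-03],
       [-1.95675949e-03, -8.52527953e-05, -9.99998082e-01]]), 'wrist_force': array([ 0.39011104,  0.3676218 , -0.07618851]), 'wrist_torque': array([ 0.07291552, -0.0400741 ,  0.02357364]), 'finger_gap': 0.09171149538070492} 0.0188
scene {'fovy': 48.14707591569722, 'cx': 255.0360043284808, 'cy': 189.1897074925956, 'rvec': array([ 2.018155  , -0.60070892,  0.32539077]), 'tvec': array([-0.49902566,  0.25411413,  0.82737029])}
top {'fovy': 55.90800127001377, 'cx': 255.74706938515453, 'cy': 187.77673768715152, 'rvec': array([ 2.10405251, -2.14023559,  0.16922146]), 'tvec': array([-0.02543288,  0.61426553,  0.9142424 ])}
wrist {'fovy': 65.70646984690485, 'cx': 254.77937508790268, 'cy': 187.6033761361283, 'hand_eye': array([[ 9.99999124e-01, -5.42488970e-04, -1.20770444e-03,
         3.27046285e-05],
       [ 8.87353536e-04,  9.51616647e-01,  3.07286462e-01,
        -8.32048800e-02],
       [ 9.82572129e-04, -3.07287265e-01,  9.51616294e-01,
        -1.77498967e-01],
       [ 0.00000000e+00,  0.00000000e+00,  0.00000000e+00,
         1.00000000e+00]])}
```

View pics/scene0.png

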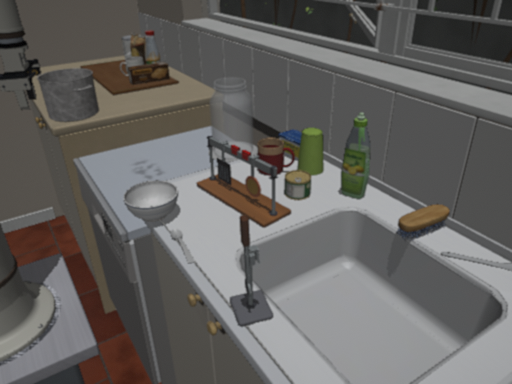

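View pics/top0.png

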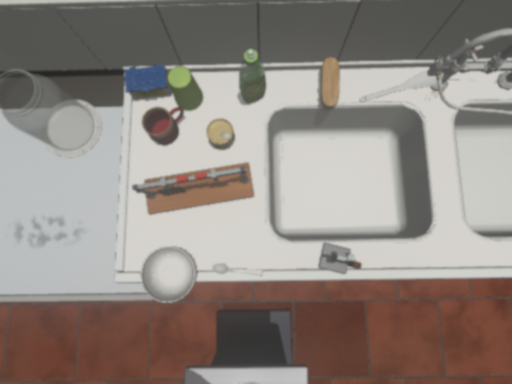

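View pics/wrist0.png

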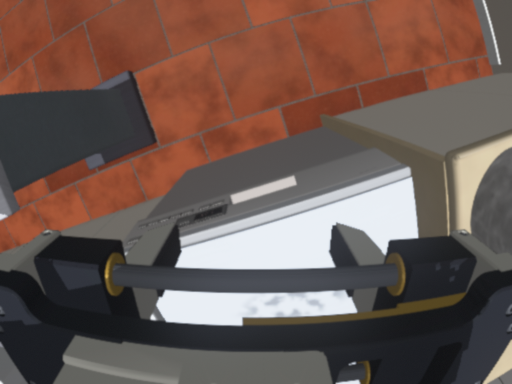

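```bash
cat > h.py <<'E'
import numpy as np, cv2
from plant import arm
def cam(n):
    p=arm.camera_params(n); f=192/np.tan(np.radians(p["fovy"]/2))
    R=cv2.Rodrigues(p["rvec"])[0]; t=p["tvec"]
    return f,p["cx"],p["cy"],R,t
def proj(n,X):
    f,cx,cy,R,t=cam(n); c=R@np.asarray(X,float)+t
    return np.array([cx+f*c[0]/c[2],cy+f*c[1]/c[2]])
def ray(n,uv):
    f,cx,cy,R,t=cam(n); d=R.T@np.array([(uv[0]-cx)/f,(uv[1]-cy)/f,1]); return -R.T@t,d/np.linalg.norm(d)
def onz(n,uv,z):
    o,d=ray(n,uv); return o+d*(z-o[2])/d[2]
def tri(rays):
    A=np.zeros((3,3));b=np.zeros(3)
    for o,d in rays:
        P=np.eye(3)-np.outer(d,d);A+=P;b+=P@o
    X=np.linalg.solve(A,b); return X,[np.linalg.norm((np.eye(3)-np.outer(d,d))@(X-o)) for o,d in rays]
def wray(uv,pos,rot):
    p=arm.camera_params("wrist"); f=192/np.tan(np.radians(p["fovy"]/2))
    v=np.array([uv[0]-p["cx"],uv[1]-p["cy"]]); r=np.linalg.norm(v); th=r/f
    d=np.array([*(v/max(r,1e-9)*np.sin(th)),np.cos(th)])
    H=p["hand_eye"]; return pos+rot@H[:3,3], rot@(H[:3,:3]@d)
def wproj(X,pos,rot):
    p=arm.camera_params("wrist"); f=192/np.tan(np.radians(p["fovy"]/2)); H=p["hand_eye"]
    c=H[:3,:3].T@(rot.T@(np.asarray(X)-pos)-H[:3,3]); s=np.hypot(c[0],c[1]); th=np.arctan2(s,c[2])
    return np.array([p["cx"],p["cy"]])+f*th*c[:2]/s
def crop(im,x0,y0,x1,y1,k,name):
    cv2.imwrite("pics/"+name,cv2.resize(im[y0:y1,x0:x1],None,fx=k,fy=k,interpolation=cv2.INTER_CUBIC))
E
python3 - <<'E'
from h import *
t=cv2.imread("pics/top0.png");s=cv2.imread("pics/scene0.png")
crop(t,125,155,265,220,5,"a.png");crop(t,310,230,370,280,8,"b.png");crop(s,190,130,300,225,6,"c.png");crop(s,215,205,285,325,5,"d.png")
for n in("top","scene"): print(n,ray(n,(256,192)))
for uv in((193,178),(335,259)): print(onz("top",uv,0.15))
E
```

```text
top (array([ 0.4446754 , -0.05022401,  1.00675194]), array([ 0.16314392,  0.01431013, -0.9864985 ]))
scene (array([ 0.11059363, -0.7740868 ,  0.62185278]), array([ 0.46042193,  0.73276783, -0.50106183]))
[0.62357177 0.11440494 0.15      ]
[ 0.42579162 -0.21825304  0.15      ]
```

View pics/a.png

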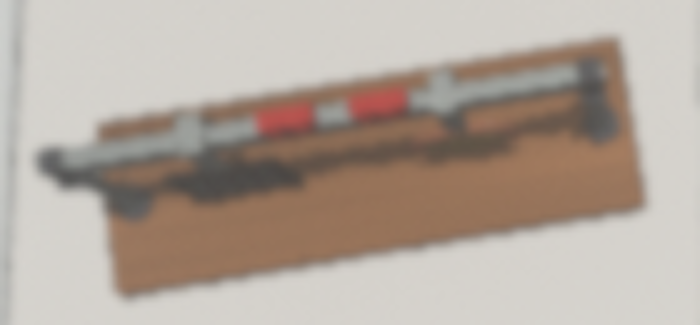

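View pics/b.png

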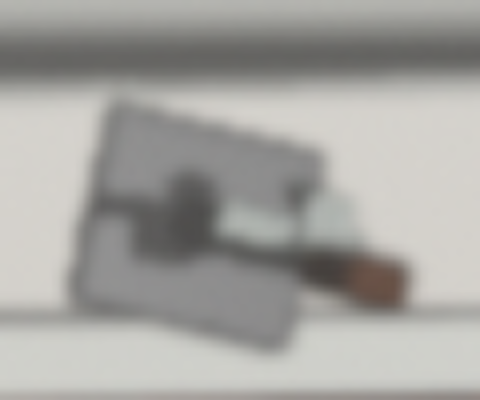

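View pics/c.png

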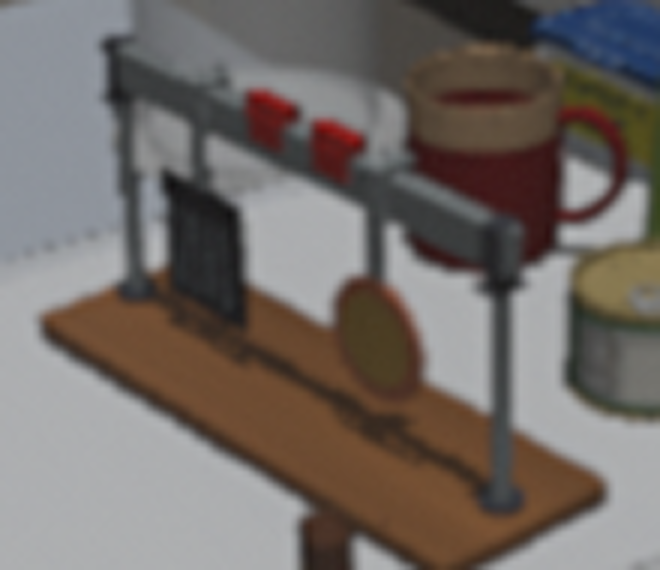

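View pics/d.png

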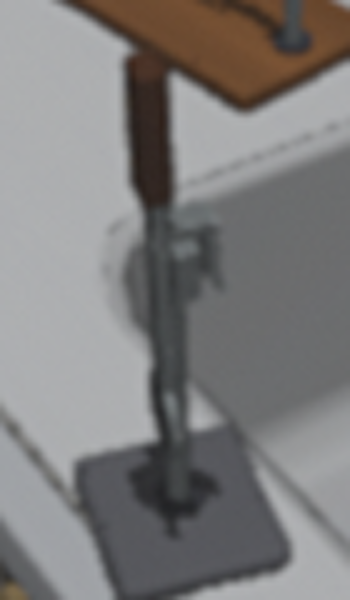

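```bash
python3 - <<'E'
from h import *
P=[onz("top",(310+u/8,230+v/8),0.008) for u,v in((118,100),(322,155),(280,348),(75,300))]
P=np.array(P);print(P.round(4),P.mean(0)); 
for i in range(4):
    d=P[(i+1)%4]-P[i];print(np.linalg.norm(d),np.degrees(np.arctan2(d[1],d[0])))
c=P.mean(0)
for z in(0,.13,.15,.2,.224): print(z,(proj("top",[c[0],c[1],z])-[310,230])*8,(proj("scene",[c[0],c[1],z])-[215,205])*5)
# rail
for q in((103,130),(615,40),(645,205),(122,295)): print(onz("top",(125+q[0]/5,155+q[1]/5),0.015))
for q in((52,160),(590,75)): print(onz("top",(125+q[0]/5,155+q[1]/5),0.15))
for q in((257,122),(315,115),(349,107),(410,98)): print(onz("top",(125+q[0]/5,155+q[1]/5),0.158))
E
```

```text
[[ 0.4671 -0.2207  0.008 ]
 [ 0.4476 -0.2886  0.008 ]
 [ 0.3842 -0.2708  0.008 ]
 [ 0.4009 -0.203   0.008 ]] [ 0.42493983 -0.24577107  0.008     ]
0.07071041133314998 -106.01587703742419
0.06592804927617656 164.26310612405194
0.06976537123531563 76.1378130801098
0.06856167794481569 -14.916607385792858
0 [194.01029802 224.73653051] [178.01853233 523.16820164]
0.13 [280.01664016 232.18408923] [169.9259348  261.02419011]
0.15 [295.58254219 233.53198947] [168.56040999 216.79066062]
0.2 [337.90101094 237.19647831] [164.98725329 101.04517487]
0.224 [360.15014904 239.12310091] [163.18613156  42.70132751]
[0.64571331 0.27378349 0.015     ]
[ 0.69196212 -0.01457518  0.015     ]
[ 0.59754889 -0.0301156   0.015     ]
[0.55250817 0.25970229 0.015     ]
[0.60400605 0.2539456  0.15      ]
[ 0.6410713 -0.0070784  0.15     ]
[0.61923337 0.15281778 0.158     ]
[0.62213189 0.12491751 0.158     ]
[0.62574431 0.10858613 0.158     ]
[0.62960036 0.07922777 0.158     ]
```

Request:
jog_arm --pt "0 0 -0.05 0.05 0" --pt "-0.03 0.04 -0.08 0.15 0" --pt "-0.06 0.08 -0.11 0.25 0" --pt "-0.09 0.125 -0.14 0.35 0" --pt "-0.12 0.165 -0.16 0.45 0" --pt "-0.15 0.205 -0.18 0.55 0" --pt "-0.18 0.245 -0.18 0.65 0" --pt "-0.21 0.285 -0.18 0.75 0" --pt "-0.24 0.325 -0.18 0.85 0" --pt "-0.27 0.365 -0.18 0.95 0"

```text
time: 1.15
tcp_pos: [0.4465, 0.2734, 0.3861]
eef_rot: [[0.955, 0.296, 0.001], [0.296, -0.955, 0.0], [0.001, -0.0, -1.0]]
wrist_force: [1.6, 0.1, -0.2]
finger_gap: 0.0917
```

Request:
jog_arm --pt "-0.02 0.045 0 0.05 0" --pt "-0.035 0.09 0 0.1 0" --pt "-0.055 0.14 0 0.16 0" --pt "-0.07 0.19 0 0.22 0" --pt "-0.09 0.235 0 0.28 0" --pt "-0.11 0.28 0 0.34 0" --pt "-0.125 0.33 0 0.4 0" --pt "-0.14 0.38 0 0.46 0" --pt "-0.16 0.43 0 0.52 0" --pt "-0.18 0.475 0 0.56 0"

```text
time: 2.15
tcp_pos: [0.4169, -0.2218, 0.3858]
eef_rot: [[0.967, -0.255, 0.0], [-0.255, -0.967, 0.0], [0.0, -0.0, -1.0]]
wrist_force: [1.7, 0.1, -0.1]
finger_gap: 0.0916
```

Request:
jog_arm --pt "0 0.03 0 0 0" --pt "0 0.04 0 0 0" --pt "0 0.04 0 0 0"

```text
time: 2.45
tcp_pos: [0.4066, -0.2596, 0.3856]
eef_rot: [[0.967, -0.256, -0.001], [-0.256, -0.967, 0.0], [-0.001, -0.0, -1.0]]
wrist_force: [-0.7, 0.9, 0.1]
finger_gap: 0.0915
```

```bash
python3 - <<'E'
from h import *
s=arm.read_state();im=arm.snapshot("wrist");cv2.imwrite("pics/w1.png",im)
np.savez("w1.npz",p=s["tcp_pos"],r=s["eef_rot"]);print(s["time"],s["tcp_pos"],s["eef_rot"].round(4),s["wrist_force"],s["joint_pos"])
E
```

```text
2.45 [ 0.4066157  -0.25963232  0.3855858 ] [[ 9.667e-01 -2.560e-01 -6.000e-04]
 [-2.560e-01 -9.667e-01  3.000e-04]
 [-6.000e-04 -1.000e-04 -1.000e+00]] [-0.69734296  0.86095282  0.06093679] [ 2.94349588  1.53510669 27.24275138 98.71032234 -0.70966565 79.9607806
 15.4685197 ]
```

View pics/w1.png

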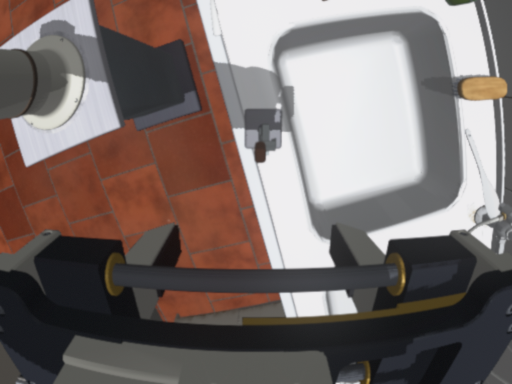

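```bash
python3 - <<'E'
from h import *
crop(cv2.imread("pics/w1.png"),230,90,300,175,7,"w1c.png")
E
```

```text
(no output)
```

View pics/w1c.png

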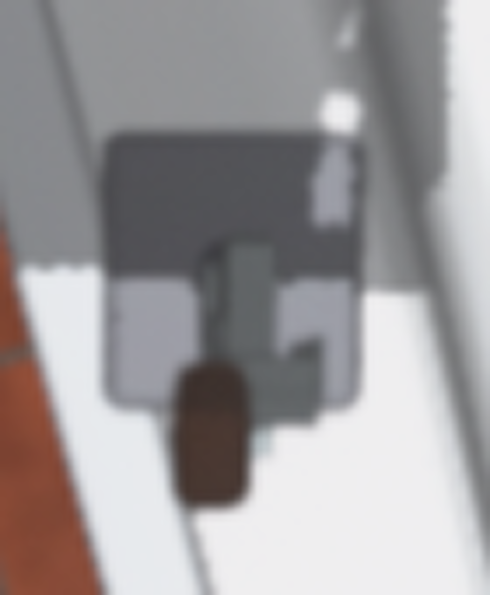

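```bash
cat >> h.py <<'E'
def wz(uv,pos,rot,z):
    o,d=wray(uv,pos,rot); return o+d*(z-o[2])/d[2]
E
python3 - <<'E'
from h import *
w=np.load("w1.npz");p,r=w["p"],w["r"]
q=lambda u,v:(230+u/7,90+v/7)
T=lambda X:(r.T@(X-p)).round(4)
for nm,uv,z in(("griptop",q(213,455),.222),("bar far end",q(250,243),.15),("bar mid",q(248,330),.15),("crown right",q(322,390),.153),("crown up",q(290,358),.155),("crown lo",q(290,423),.155),("shank-?",q(213,365),.166)):
    X=wz(uv,p,r,z);print(nm,X.round(4),"tool",T(X))
print("top cam", onz("top",(310+380/8,230+282/8),.222))
a=[wray(q(213,455),p,r),ray("top",(310+380/8,230+280/8)),ray("scene",(215+148/5,205+62/5))]
X,e=tri(a);print("griptop",X,np.array(e),T(X))
X,e=tri([wray(q(250,243),p,r),ray("top",(310+220/8,230+220/8))]);print("bar end",X,e,T(X))
b=[onz for _ in ()]
P=[wz(q(*c),p,r,.008) for c in((105,132),(362,132),(360,408),(103,408))];P=np.array(P);print(P.round(4),P.mean(0),T(P.mean(0)))
E
```

```text
griptop [ 0.4167 -0.2486  0.222 ] tool [ 0.007  -0.0133  0.1636]
bar far end [ 0.4323 -0.2234  0.15  ] tool [ 0.0157 -0.0416  0.2356]
bar mid [ 0.4275 -0.2403  0.15  ] tool [ 0.0154 -0.024   0.2356]
crown right [ 0.4388 -0.2553  0.153 ] tool [ 0.0301 -0.0124  0.2326]
crown up [ 0.4341 -0.2471  0.155 ] tool [ 0.0235 -0.0192  0.2306]
crown lo [ 0.4309 -0.2598  0.155 ] tool [ 0.0237 -0.006   0.2306]
shank-? [ 0.4193 -0.2428  0.166 ] tool [ 0.0081 -0.0195  0.2196]
top cam [ 0.41371469 -0.25078615  0.222     ]
griptop [ 0.41569891 -0.24986091  0.22180614] [0.00159969 0.00176069 0.0005304 ] [ 0.0064 -0.0118  0.1638]
bar end [ 0.43075902 -0.22119346  0.16678088] [np.float64(0.00139805362591161), np.float64(0.001398053625911693)] [ 0.0136 -0.0433  0.2188]
[[ 0.4041 -0.2     0.008 ]
 [ 0.4698 -0.2171  0.008 ]
 [ 0.4512 -0.2897  0.008 ]
 [ 0.3839 -0.272   0.008 ]] [ 0.42725586 -0.24468532  0.008     ] [ 0.0164 -0.0197  0.3776]
```

Request:
jog_arm --pt "0.0065 -0.0125 0.03 0 0" --pt "0.0065 -0.0125 0.06 0 0" --pt "0.0065 -0.0125 0.09 0 0" --pt "0.0065 -0.0125 0.12 0 0" --pt "0.0065 -0.0125 0.14 0 0" --pt "0.0065 -0.0125 0.14 0 0"

```text
time: 3.1
tcp_pos: [0.4157, -0.2446, 0.2431]
eef_rot: [[0.968, -0.249, -0.005], [-0.249, -0.968, 0.003], [-0.006, -0.002, -1.0]]
wrist_force: [-1.0, 1.2, 0.1]
finger_gap: 0.0919
```

```bash
python3 - <<'E'
from h import *
s=arm.read_state();im=arm.snapshot("wrist");cv2.imwrite("pics/w2.png",im)
np.savez("w2.npz",p=s["tcp_pos"],r=s["eef_rot"]);print(s["time"],s["tcp_pos"],s["wrist_force"])
crop(im,190,110,330,210,5,"w2c.png")
E
```

```text
3.1 [ 0.4156765  -0.24459874  0.24306424] [-0.97603578  1.1550819   0.12222961]
```

View pics/w2c.png

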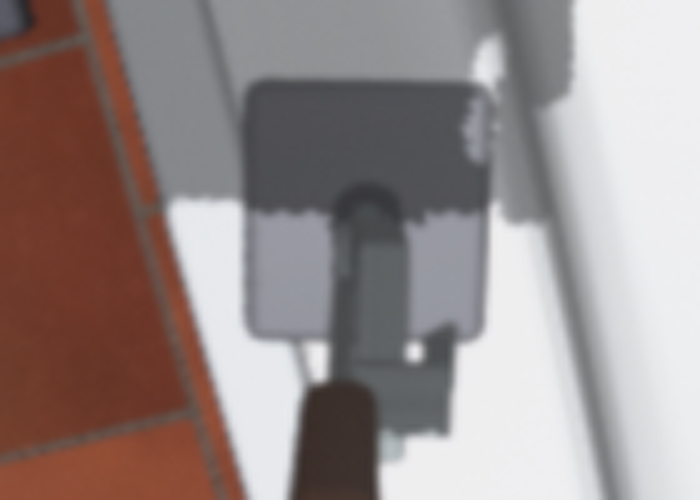

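Request:
jog_arm --pt "0 0 0.03 0 0" --pt "0 0 0.055 0 0" --pt "0 0 0.066 0 0" --pt "0 0 0.066 0 0" --pt "0 0 0.066 0 0"

```text
time: 3.65
tcp_pos: [0.4178, -0.2484, 0.1811]
eef_rot: [[0.968, -0.253, 0.002], [-0.253, -0.968, -0.001], [0.002, 0.0, -1.0]]
wrist_force: [0.4, -0.3, 0.0]
finger_gap: 0.0915
```

```bash
python3 - <<'E'
from h import *
s=arm.read_state();im=arm.snapshot("wrist");cv2.imwrite("pics/w3.png",im)
np.savez("w3.npz",p=s["tcp_pos"],r=s["eef_rot"]);print(s["time"],s["tcp_pos"],s["eef_rot"],s["wrist_force"])
print(wproj(s["tcp_pos"]-.0188*s["eef_rot"][:,2],s["tcp_pos"],s["eef_rot"]))
E
```

```text
3.65 [ 0.41783462 -0.2484105   0.18114544] [[ 9.67556628e-01 -2.52648570e-01  1.69475772e-03]
 [-2.52648028e-01 -9.67558108e-01 -5.29777135e-04]
 [ 1.77362401e-03  8.44121830e-05 -9.99998424e-01]] [ 0.42164369 -0.30946076  0.01820578]
[254.20675358 238.6847818 ]
```

View pics/w3.png

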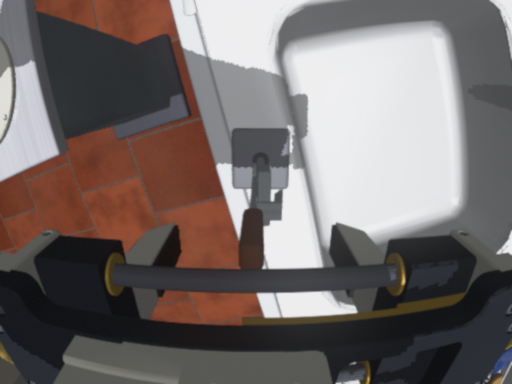

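Request:
jog_arm --pt "0 0 0 0 120" --pt "0 0 0 0 180" --pt "0 0 0 0 230" --pt "0 0 0 0 255" --pt "0 0 0 0 255" --pt "0 0 0 0 255" --pt "0 0 0 0 255"

```text
time: 4.4
tcp_pos: [0.4167, -0.2482, 0.1798]
eef_rot: [[0.967, -0.253, -0.0], [-0.253, -0.967, 0.0], [-0.0, -0.0, -1.0]]
wrist_force: [0.2, 0.7, -0.9]
finger_gap: 0.0402
```

Request:
jog_arm --pt "0 0 0 0 255" --pt "0 0 0 0 255" --pt "0 0 0 0 255" --pt "0 0 0 0 255" --pt "0 0 0 0 255" --pt "0 0 0 0 255"

```text
time: 5.0
tcp_pos: [0.4167, -0.2483, 0.1798]
eef_rot: [[0.967, -0.253, -0.0], [-0.253, -0.967, 0.0], [-0.0, -0.0, -1.0]]
wrist_force: [-0.6, 0.3, -1.0]
finger_gap: 0.014
```

```bash
python3 - <<'E'
from h import *
s=arm.read_state();im=arm.snapshot("wrist");cv2.imwrite("pics/w4.png",im)
print(s["time"],s["tcp_pos"],s["eef_rot"],s["wrist_force"],s["wrist_torque"],s["finger_gap"])
crop(im,190,110,330,290,4,"w4c.png")
E
```

```text
5.0 [ 0.41670152 -0.24826835  0.17977802] [[ 9.67418747e-01 -2.53181670e-01 -1.04178386e-04]
 [-2.53181668e-01 -9.67418752e-01  2.84520168e-05]
 [-1.07987654e-04 -1.14895687e-06 -9.99999994e-01]] [-0.61025196  0.30099413 -1.00902187] [-0.08120571  0.04884514 -0.0504261 ] 0.013978647586928608
```

View pics/w4c.png

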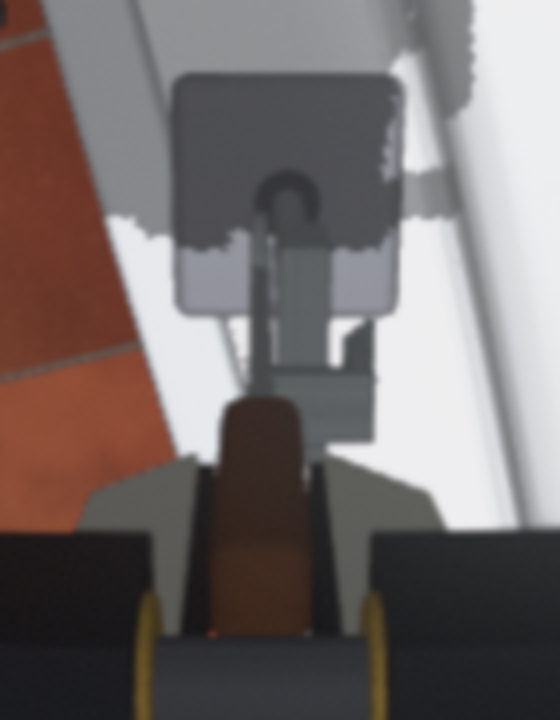

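Request:
jog_arm --pt "0 0 -0.01 0 255" --pt "0 0 -0.03 0 255" --pt "0 0 -0.06 0 255" --pt "0 0 -0.1 0 255" --pt "0 0 -0.13 0 255" --pt "0 0 -0.15 0 255" --pt "0 0 -0.155 0 255" --pt "0 0 -0.155 0 255" --pt "0 0 -0.155 0 255"

```text
time: 5.95
tcp_pos: [0.416, -0.2479, 0.3337]
eef_rot: [[0.967, -0.253, -0.002], [-0.253, -0.967, 0.001], [-0.002, -0.0, -1.0]]
wrist_force: [-0.2, 0.3, -1.9]
finger_gap: 0.0135
```

```bash
python3 - <<'E'
from h import *
s=arm.read_state();im=arm.snapshot("wrist");cv2.imwrite("pics/w5.png",im)
np.savez("w5.npz",p=s["tcp_pos"],r=s["eef_rot"])
print(s["time"],s["tcp_pos"],s["eef_rot"],s["wrist_force"],s["wrist_torque"],s["finger_gap"])
crop(im,190,110,330,290,4,"w5c.png")
E
```

```text
5.95 [ 0.41604614 -0.24788121  0.33367539] [[ 9.67431875e-01 -2.53124960e-01 -1.82266380e-03]
 [-2.53123992e-01 -9.67433556e-01  7.47585254e-04]
 [-1.95253861e-03 -2.61877865e-04 -9.99998060e-01]] [-0.17903556  0.26075677 -1.87951151] [-0.06258355  0.06926497  0.01202979] 0.013485561010287372
```

View pics/w5c.png

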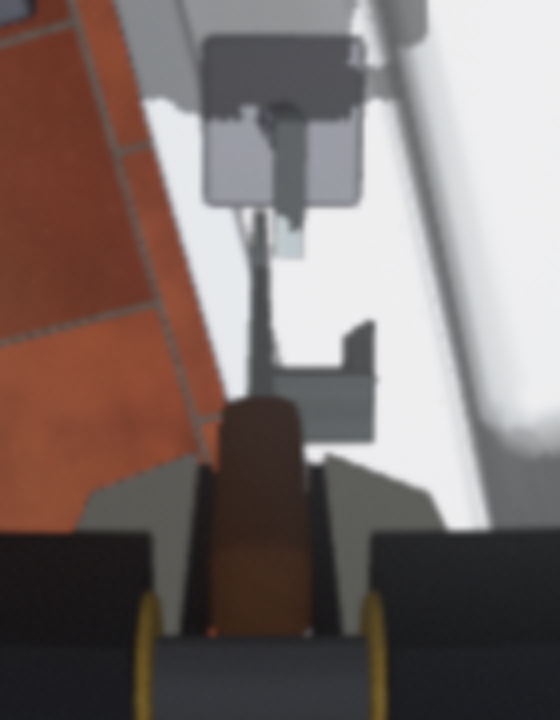

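```bash
python3 - <<'E'
from h import *
I=np.eye(3);O=np.zeros(3)
q=lambda u,v:(190+u/4,110+v/4)
def tz(u,v,z):
    o,d=wray(q(u,v),O,I);return (o+d*(z-o[2])/d[2]).round(4)
for n,u,v,z in(("crown up",320,368,.0248),("crown lo",340,441,.0248),("crown right",375,400,.0248),("shank r",274,367,.0298),("leg left",345,367,.0298),("legtip l",345,345,.0578),("legtip r",375,321,.0578),("shank low l",250,240,.1),("shank low r",272,240,.1)):
    print(n,tz(u,v,z))
E
```

```text
crown up [ 0.0114 -0.0071  0.0248]
crown lo [0.0154 0.0075 0.0248]
crown right [ 0.0217 -0.0008  0.0248]
shank r [ 0.0031 -0.0054  0.0298]
leg left [ 0.0164 -0.0054  0.0298]
legtip l [0.0184 0.0002 0.0578]
legtip r [ 0.0246 -0.0051  0.0578]
shank low l [-0.0018 -0.0116  0.1   ]
shank low r [ 0.0035 -0.0116  0.1   ]
```

Request:
jog_arm --pt "0.01 -0.04 0 -0.04 255" --pt "0.02 -0.085 0 -0.08 255" --pt "0.03 -0.13 0 -0.12 255" --pt "0.04 -0.175 0 -0.16 255" --pt "0.055 -0.22 0 -0.2 255" --pt "0.065 -0.265 0 -0.24 255" --pt "0.075 -0.31 0 -0.28 255" --pt "0.085 -0.35 0 -0.32 255" --pt "0.09 -0.385 0 -0.36 255" --pt "0.095 -0.402 0 -0.4 255"

```text
time: 7.0
tcp_pos: [0.61, 0.1214, 0.3322]
eef_rot: [[0.989, 0.15, -0.004], [0.15, -0.989, 0.001], [-0.004, -0.002, -1.0]]
wrist_force: [-0.5, 0.2, -1.7]
finger_gap: 0.0139
```

Request:
jog_arm --pt "0 0 0 0 255" --pt "0 0 0 0 255"

```text
time: 7.2
tcp_pos: [0.6097, 0.1158, 0.3331]
eef_rot: [[0.99, 0.143, -0.003], [0.143, -0.99, -0.002], [-0.003, 0.001, -1.0]]
wrist_force: [-0.5, -0.2, -0.7]
finger_gap: 0.0139
```

```bash
python3 - <<'E'
from h import *
s=arm.read_state();im=arm.snapshot("wrist");cv2.imwrite("pics/w6.png",im)
np.savez("w6.npz",p=s["tcp_pos"],r=s["eef_rot"])
print(s["time"],s["tcp_pos"],s["eef_rot"],s["wrist_force"],s["wrist_torque"],s["finger_gap"])
crop(im,180,50,330,250,4,"w6c.png")
E
```

```text
7.2 [0.60969963 0.11575024 0.33306419] [[ 0.98976172  0.14269683 -0.00305697]
 [ 0.14269235 -0.98976574 -0.0016372 ]
 [-0.0032593   0.00118424 -0.99999399]] [-0.54024414 -0.24184908 -0.74876952] [-0.13600188  0.08535014 -0.02325821] 0.01392101809723409
```

View pics/w6.png

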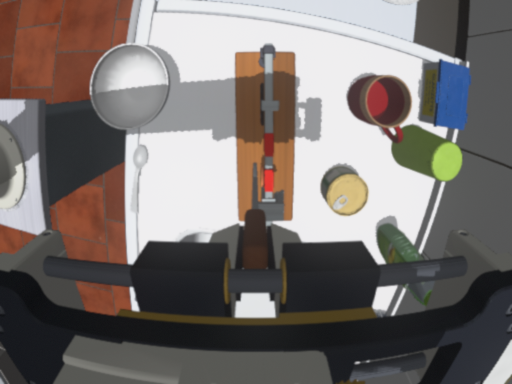

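View pics/w6c.png

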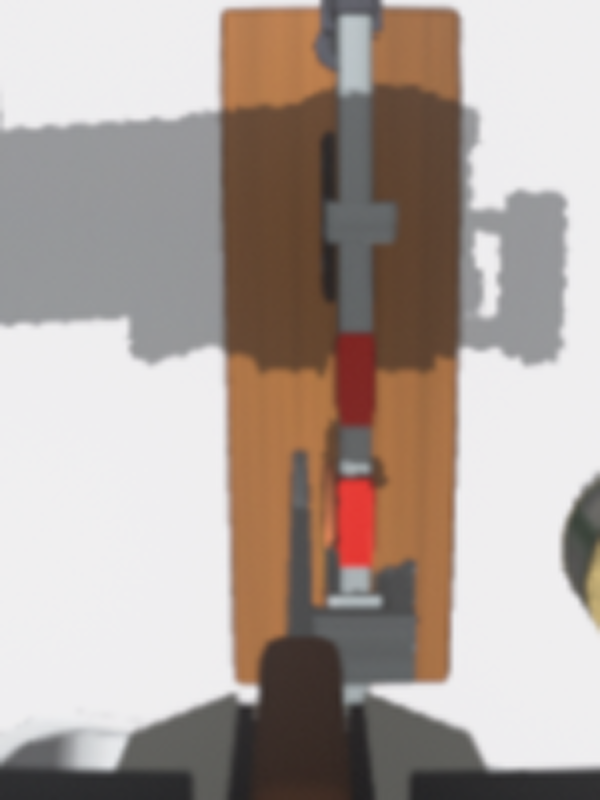

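```bash
python3 - <<'E'
from h import *
w=np.load("w6.npz");p,r=w["p"],w["r"]
q=lambda u,v:(180+u/4,50+v/4)
T=lambda X:(r.T@(X-p)).round(4)
for n,u,v,z in(("bar top far",355,60,.15),("bar",354.5,215,.15),("bar shadowed",356,300,.15),("ch1 far",355,333,.158),("ch1 near",355,425,.158),("ch2 far",355,479,.158),("ch2 near",354,566,.158),("crown1 turner c",362,222,.154),("crown2",354,600,.154)):
    X=wz(q(u,v),p,r,z);print(n,X.round(4),T(X))
s=arm.read_state();print(s["tcp_pos"],s["eef_rot"])
E
```

```text
bar top far [0.6088 0.2361 0.15  ] [ 0.0169 -0.1195  0.1829]
bar [0.6155 0.1895 0.15  ] [ 0.0169 -0.0723  0.1829]
bar shadowed [0.6198 0.1639 0.15  ] [ 0.0175 -0.0464  0.183 ]
ch1 far [0.6206 0.1548 0.158 ] [ 0.0169 -0.0373  0.175 ]
ch1 near [0.6248 0.1271 0.158 ] [ 0.0172 -0.0092  0.175 ]
ch2 far [0.6274 0.1103 0.158 ] [0.0174 0.0077 0.175 ]
ch2 near [0.6315 0.0825 0.158 ] [0.0174 0.0358 0.1751]
crown1 turner c [0.6179 0.1878 0.154 ] [ 0.019  -0.0704  0.1789]
crown2 [0.6337 0.0699 0.154 ] [0.0178 0.0486 0.1791]
[0.60980562 0.11482784 0.33368568] [[ 0.98997115  0.14125376 -0.00212171]
 [ 0.14125061 -0.98997263 -0.00156895]
 [-0.00232206  0.00125352 -0.99999652]]
```

Request:
jog_arm --pt "0.007 -0.0015 0.01 0 255" --pt "0.007 -0.0015 0.025 0 255" --pt "0.007 -0.0015 0.035 0 255" --pt "0.007 -0.0015 0.035 0 255" --pt "0.007 -0.0015 0.035 0 255" --pt "0.007 -0.0015 0.035 0 255"

```text
time: 7.85
tcp_pos: [0.6176, 0.1189, 0.3006]
eef_rot: [[0.99, 0.143, 0.001], [0.143, -0.99, 0.0], [0.001, -0.0, -1.0]]
wrist_force: [0.1, 0.4, -1.3]
finger_gap: 0.0136
```

```bash
cat > look.py <<'E'
from h import *
import sys
n=sys.argv[1]
s=arm.read_state();im=arm.snapshot("wrist");cv2.imwrite(f"pics/{n}.png",im)
np.savez(n+".npz",p=s["tcp_pos"],r=s["eef_rot"])
print(s["time"],s["tcp_pos"],s["eef_rot"],s["wrist_force"],s["wrist_torque"],s["finger_gap"])
print("origin",s["tcp_pos"]+s["eef_rot"]@[.0097,.0002,.0298])
crop(im,180,50,330,250,4,n+"c.png")
E
python3 look.py w7
```

```text
7.85 [0.61757695 0.11887685 0.30060081] [[ 9.89707956e-01  1.43096815e-01  1.20971588e-03]
 [ 1.43096549e-01 -9.89708687e-01  3.04264816e-04]
 [ 1.24080564e-03 -1.28027142e-04 -9.99999222e-01]] [ 0.13529815  0.4330056  -1.33936608] [-0.09758972  0.10239567 -0.04806494] 0.013626223560384109
origin [0.62724179 0.12007601 0.27081284]
```

View pics/w7c.png

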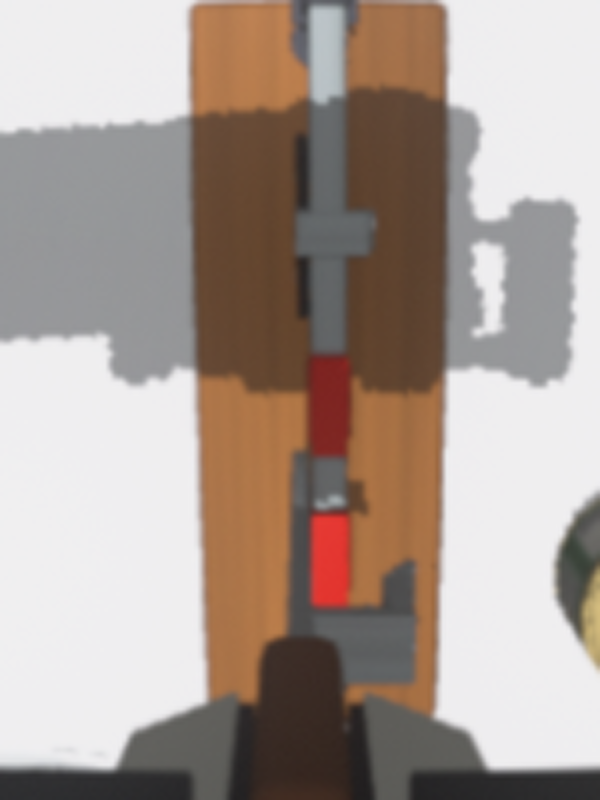

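```bash
cat > m.py <<'E'
from h import *
import sys
n=sys.argv[1];z0=.158
w=np.load(n+".npz");p,r=w["p"],w["r"]
im=cv2.imread(f"pics/{n}.png").astype(int);B,G,R=im[...,0],im[...,1],im[...,2]
m=((R>90)&(G<0.4*R)&(B<0.4*R)).astype(np.uint8);m[:, :200]=0;m[:,330:]=0
k,l,st,ce=cv2.connectedComponentsWithStats(m)
T=lambda X:(r.T@(X-p))
for i in range(1,k):
    if st[i,4]<80: continue
    x,y,ww,h,a=st[i]
    rows=[]
    for v in range(y,y+h):
        us=np.where(l[v]==i)[0]; rows.append((us.min()+us.max())/2)
    uc=np.median(rows)
    for v in(y-.5,y+h-.5):
        X=wz((uc,v),p,r,z0);print(st[i],X.round(4),T(X).round(4))
s=arm.read_state();print(s["tcp_pos"],s["wrist_force"])
E
python3 m.py w6;python3 m.py w7
```

```text
[265 134   8  22 171] [0.6203 0.1545 0.158 ] [ 0.0166 -0.037   0.175 ]
[265 134   8  22 171] [0.6244 0.1279 0.158 ] [ 0.0169 -0.0102  0.175 ]
[264 170  10  21 188] [0.6265 0.1105 0.158 ] [0.0164 0.0074 0.175 ]
[264 170  10  21 188] [0.6307 0.0837 0.158 ] [0.0168 0.0345 0.1751]
[0.61760054 0.1189934  0.30068397] [-0.29883899  0.58868814 -0.76162384]
[258 140   9  23 202] [0.6208 0.1544 0.158 ] [ 0.0081 -0.0347  0.1426]
[258 140   9  23 202] [0.6246 0.129  0.158 ] [ 0.0082 -0.009   0.1426]
[258 178   9  24 213] [0.6272 0.1119 0.158 ] [0.0083 0.0083 0.1426]
[258 178   9  24 213] [0.6315 0.0836 0.158 ] [0.0085 0.037  0.1426]
[0.61760054 0.1189934  0.30068397] [-0.29883899  0.58868814 -0.76162384]
```

Request:
jog_arm --pt "-0.0012 -0.0005 0.0 0 255" --pt "-0.0012 -0.0005 0.01 0 255" --pt "-0.0012 -0.0005 0.02 0 255" --pt "-0.0012 -0.0005 0.03 0 255" --pt "-0.0012 -0.0005 0.04 0 255" --pt "-0.0012 -0.0005 0.05 0 255" --pt "-0.0012 -0.0005 0.06 0 255" --pt "-0.0012 -0.0005 0.06 0 255" --pt "-0.0012 -0.0005 0.06 0 255"

```text
time: 8.8
tcp_pos: [0.6158, 0.1194, 0.2395]
eef_rot: [[0.99, 0.143, -0.001], [0.143, -0.99, -0.0], [-0.001, 0.0, -1.0]]
wrist_force: [0.7, 0.2, -1.1]
finger_gap: 0.0136
```

```bash
python3 look.py w8; python3 m.py w8; python3 - <<'E'
from h import *
im=arm.snapshot("scene");cv2.imwrite("pics/s8.png",im);crop(im,190,80,310,225,5,"s8c.png")
E
```

```text
8.8 [0.6157843  0.11936022 0.2395419 ] [[ 9.89651874e-01  1.43488206e-01 -5.51213943e-04]
 [ 1.43488162e-01 -9.89652026e-01 -1.18835987e-04]
 [-5.62561558e-04  3.85135815e-05 -9.99999841e-01]] [ 0.69413749  0.21340261 -1.10803913] [-0.09584979  0.03123459  0.02723183] 0.013631523620169164
origin [0.6253962  0.12055058 0.20973646]
[260 150  12  30 337] [0.6204 0.1554 0.158 ] [ 0.0098 -0.035   0.0815]
[260 150  12  30 337] [0.6246 0.128  0.158 ] [ 0.01   -0.0073  0.0815]
[0.61616519 0.11941286 0.24008763] [ 0.19472219  0.0601043  -0.74058147]
```

View pics/w8c.png

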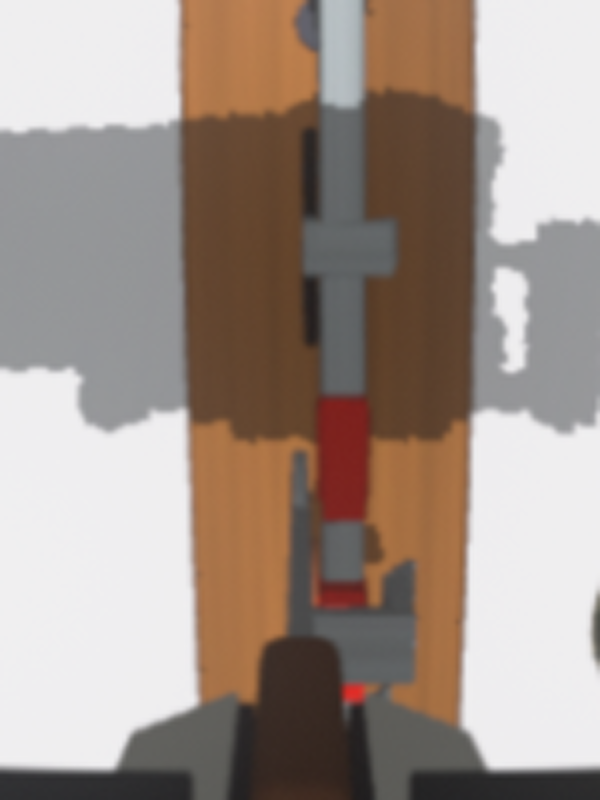

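View pics/s8c.png

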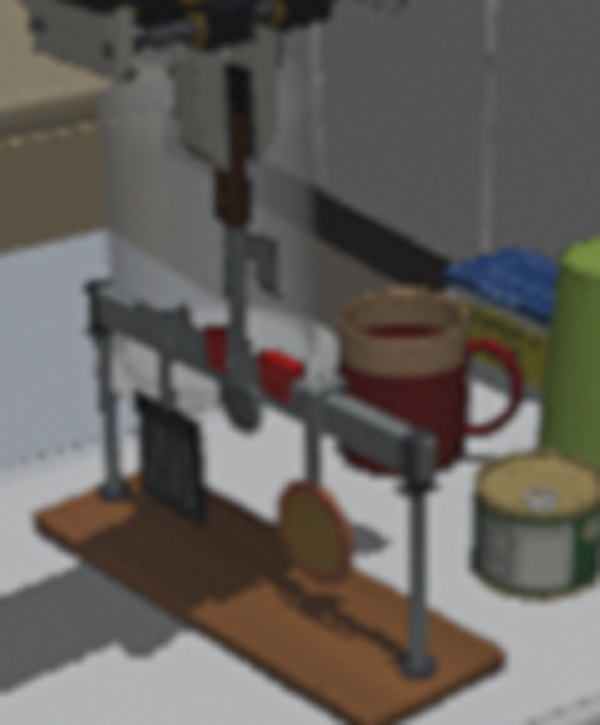

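Request:
jog_arm --pt "0.0002 0.0007 0.006 0 255" --pt "0.0002 0.0007 0.014 0 255" --pt "0.0002 0.0007 0.022 0 255" --pt "0.0002 0.0007 0.03 0 255" --pt "0.0002 0.0007 0.036 0 255" --pt "0.0002 0.0007 0.042 0 255" --pt "0.0002 0.0007 0.044 0 255" --pt "0.0002 0.0007 0.044 0 255"

```text
time: 9.7
tcp_pos: [0.616, 0.1187, 0.1954]
eef_rot: [[0.99, 0.144, -0.001], [0.144, -0.99, -0.0], [-0.001, 0.0, -1.0]]
wrist_force: [1.4, -0.1, -1.1]
finger_gap: 0.0135
```

```bash
python3 look.py w9; python3 m.py w9
```

```text
9.7 [0.61596999 0.11868766 0.19536875] [[ 9.89637950e-01  1.43583605e-01 -6.90481288e-04]
 [ 1.43583508e-01 -9.89638187e-01 -1.87987025e-04]
 [-7.10318504e-04  8.68973688e-05 -9.99999744e-01]] [ 1.36457012 -0.13387878 -1.07899353] [-0.07153615  0.07864199  0.00316331] 0.013529202351861362
origin [0.62557762 0.11987689 0.16556188]
[260 159  15  36 507] [0.6199 0.1561 0.158 ] [ 0.0093 -0.0365  0.0374]
[260 159  15  36 507] [0.6243 0.1283 0.158 ] [ 0.0096 -0.0083  0.0374]
[0.6162185  0.11874778 0.19584222] [ 0.57025603  0.43741284 -1.2539778 ]
```

View pics/w9c.png

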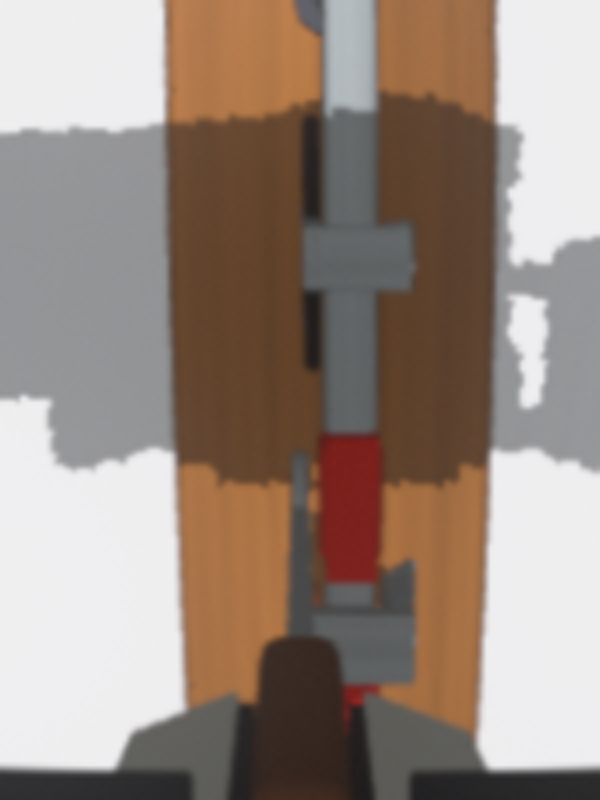

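Request:
jog_arm --pt "0 0 0.002 0 255" --pt "0 0 0.004 0 255" --pt "0 0 0.006 0 255" --pt "0 0 0.0075 0 255" --pt "0 0 0.009 0 255" --pt "0 0 0.009 0 255" --pt "0 0 0.009 0 255" --pt "0 0 0.009 0 255"

```text
time: 10.55
tcp_pos: [0.6162, 0.1187, 0.1869]
eef_rot: [[0.99, 0.144, 0.0], [0.144, -0.99, 0.0], [0.0, -0.0, -1.0]]
wrist_force: [0.2, 0.1, -1.5]
finger_gap: 0.0139
```

```bash
python3 look.py w10; python3 m.py w10
```

```text
10.55 [0.61624097 0.11872099 0.18690791] [[ 9.89647684e-01  1.43518111e-01  1.18958239e-04]
 [ 1.43518107e-01 -9.89647690e-01  4.26072843e-05]
 [ 1.23841664e-04 -2.50935389e-05 -9.99999992e-01]] [ 0.15738802  0.12527213 -1.51643935] [-0.08543809  0.05765153 -0.00223515] 0.013906319638705398
origin [0.6258728  0.11991646 0.15710911]
[260 162  16  37 546] [0.6199 0.1558 0.158 ] [ 0.009  -0.0362  0.0289]
[260 162  16  37 546] [0.6243 0.1281 0.158 ] [ 0.0093 -0.0082  0.0289]
[0.61626408 0.11873131 0.18694778] [-0.67963315 -0.61105234 -0.53479641]
```

Request:
jog_arm --pt "0 0 0.001 0 255" --pt "0 0 0.002 0 255" --pt "0 0 0.0025 0 255" --pt "0 0 0.0025 0 255" --pt "0 0 0.0025 0 255"

```text
time: 11.1
tcp_pos: [0.6162, 0.1187, 0.1843]
eef_rot: [[0.99, 0.143, -0.0], [0.143, -0.99, -0.0], [-0.0, -0.0, -1.0]]
wrist_force: [-0.1, -0.1, -0.7]
finger_gap: 0.0141
```

```bash
python3 look.py w11
```

```text
11.1 [0.61615016 0.11868188 0.1842864 ] [[ 9.89652060e-01  1.43487935e-01 -1.09970780e-04]
 [ 1.43487936e-01 -9.89652066e-01 -5.40769859e-06]
 [-1.09608750e-04 -1.04277402e-05 -9.99999994e-01]] [-0.09973533 -0.05014833 -0.70533273] [-0.09095955  0.04211595  0.02838622] 0.01409294924193706
origin [0.62577521 0.11987563 0.15448533]
```

View pics/w11c.png

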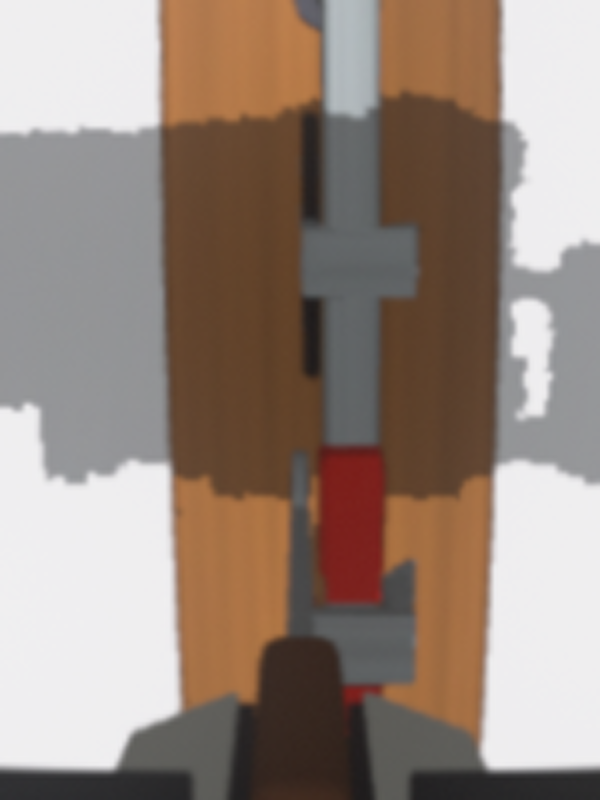

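Request:
jog_arm --pt "0 0 0.001 0 255" --pt "0 0 0.002 0 255" --pt "0 0 0.003 0 255" --pt "0 0 0.0035 0 255" --pt "0 0 0.004 0 255" --pt "0 0 0.004 0 255" --pt "0 0 0.004 0 255"

```text
time: 11.85
tcp_pos: [0.6162, 0.1187, 0.1803]
eef_rot: [[0.99, 0.144, 0.0], [0.144, -0.99, 0.0], [0.0, -0.0, -1.0]]
wrist_force: [0.8, -0.2, -1.0]
finger_gap: 0.0139
```

```bash
python3 look.py w12
```

```text
11.85 [0.61619176 0.1187135  0.18033955] [[ 9.89649451e-01  1.43505973e-01  7.15417897e-06]
 [ 1.43505973e-01 -9.89649451e-01  2.71844505e-05]
 [ 1.09812603e-05 -2.58764091e-05 -1.00000000e+00]] [ 0.82744393 -0.18106173 -0.98509731] [-0.09432824  0.02741001 -0.01982234] 0.013944987702059987
origin [0.62582028 0.11990839 0.15053965]
```

Request:
jog_arm --pt "0 0 0.0005 0 255" --pt "0 0 0.001 0 255" --pt "0 0 0.0013 0 255" --pt "0 0 0.0013 0 255" --pt "0 0 0.0013 0 255"

```text
time: 12.4
tcp_pos: [0.6163, 0.1187, 0.1792]
eef_rot: [[0.99, 0.144, 0.0], [0.144, -0.99, 0.0], [0.0, -0.0, -1.0]]
wrist_force: [0.0, -0.3, 1.1]
finger_gap: 0.0135
```

```bash
python3 look.py w13;python3 - <<'E'
from h import *
im=arm.snapshot("scene");cv2.imwrite("pics/s13.png",im);crop(im,190,80,310,225,5,"s13c.png")
E
```

```text
12.4 [0.61625355 0.11874488 0.17921514] [[ 9.89650262e-01  1.43500224e-01  2.13142101e-04]
 [ 1.43500204e-01 -9.89650282e-01  1.05133686e-04]
 [ 2.26022848e-04 -7.34596446e-05 -9.99999972e-01]] [ 0.03856991 -0.33835669  1.08873121] [-0.12975992  0.18240142  0.03937877] 0.013511528307624327
origin [0.62588821 0.11994204 0.14941732]
```

View pics/s13c.png

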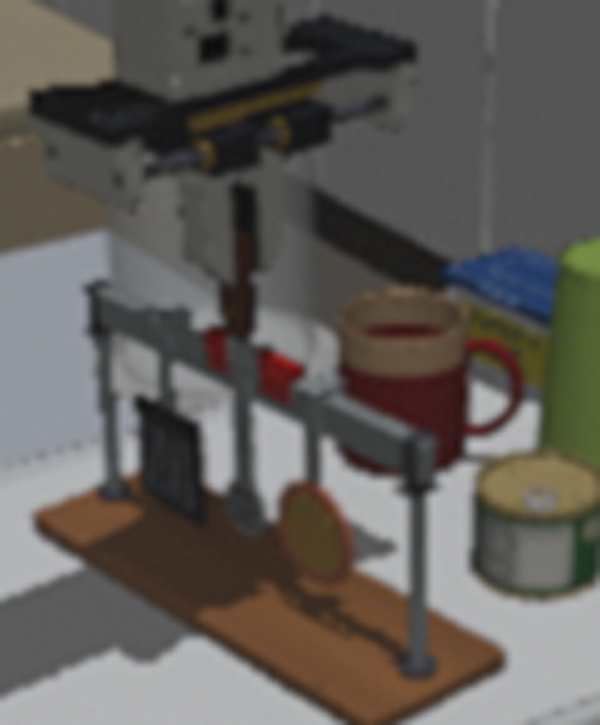

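View pics/w13c.png

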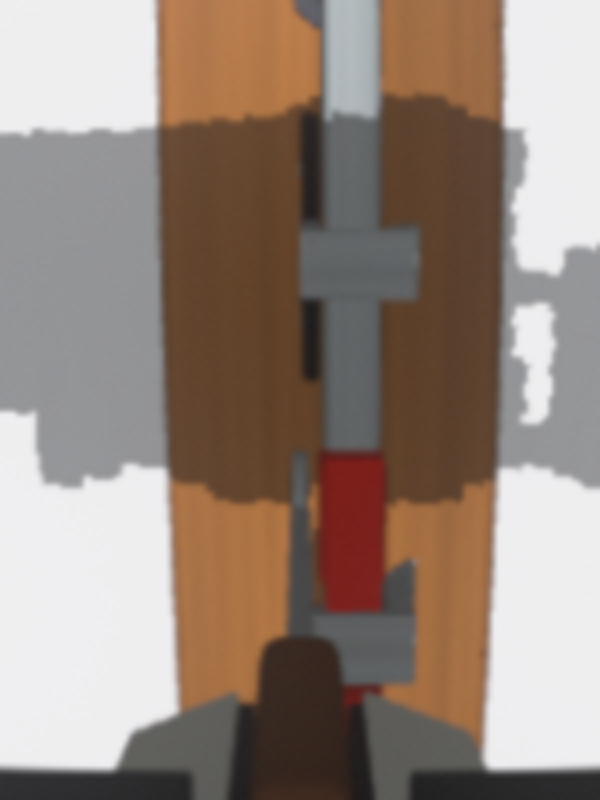

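Request:
jog_arm --pt "0 0 0 0 200" --pt "0 0 0 0 150" --pt "0 0 0 0 100" --pt "0 0 0 0 50" --pt "0 0 0 0 0" --pt "0 0 0 0 0" --pt "0 0 0 0 0" --pt "0 0 0 0 0" --pt "0 0 0 0 0" --pt "0 0 0 0 0"

```text
time: 13.5
tcp_pos: [0.6162, 0.1187, 0.179]
eef_rot: [[0.99, 0.143, -0.0], [0.143, -0.99, 0.0], [-0.0, -0.0, -1.0]]
wrist_force: [-0.2, 0.7, -0.6]
finger_gap: 0.0875
```

```bash
python3 look.py w14
```

```text
13.5 [0.61617601 0.11869195 0.17903785] [[ 9.89658154e-01  1.43445944e-01 -4.08474471e-06]
 [ 1.43445944e-01 -9.89658154e-01  1.80226525e-05]
 [-1.45722451e-06 -1.84222051e-05 -1.00000000e+00]] [-0.24747891  0.72853407 -0.57944444] [-0.08111331  0.09378237  0.02201743] 0.08750156655264864
origin [0.62580426 0.11988598 0.14923784]
```

View pics/w14.png

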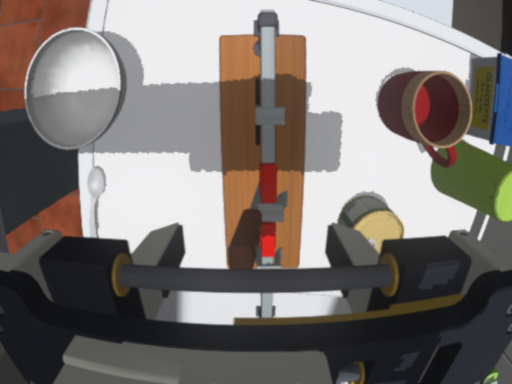

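Request:
jog_arm --pt "0 0 -0.01 0 0" --pt "0 0 -0.03 0 0" --pt "0 0 -0.05 0 0" --pt "0 0 -0.08 0 0" --pt "0 0 -0.11 0 0" --pt "0 0 -0.14 0 0" --pt "0 0 -0.17 0 0" --pt "0 0 -0.2 0 0" --pt "0 0 -0.2 0 0" --pt "0 0 -0.2 0 0"

```text
time: 14.55
tcp_pos: [0.6165, 0.1187, 0.3805]
eef_rot: [[0.99, 0.143, 0.002], [0.143, -0.99, 0.001], [0.002, -0.0, -1.0]]
wrist_force: [-0.1, -0.1, -0.8]
finger_gap: 0.0918
```

```bash
python3 look.py w15;python3 - <<'E'
from h import *
im=arm.snapshot("scene");cv2.imwrite("pics/s15.png",im);crop(im,190,90,310,225,5,"s15c.png")
im=arm.snapshot("wrist");crop(im,190,60,330,240,4,"w15d.png")
E
```

```text
14.55 [0.61654038 0.1187183  0.38050292] [[ 9.89650889e-01  1.43476483e-01  2.37000974e-03]
 [ 1.43475333e-01 -9.89653680e-01  6.49241836e-04]
 [ 2.43863980e-03 -3.02484822e-04 -9.99996981e-01]] [-0.14891133 -0.1443952  -0.84335641] [-0.09260137  0.06668604 -0.0082062 ] 0.0918451005184304
origin [0.62623932 0.11993142 0.3507266 ]
```

View pics/s15c.png

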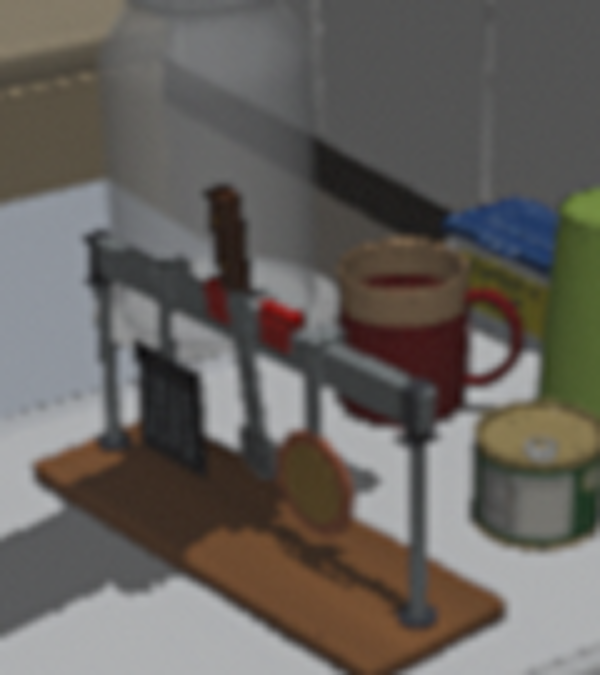

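View pics/w15d.png

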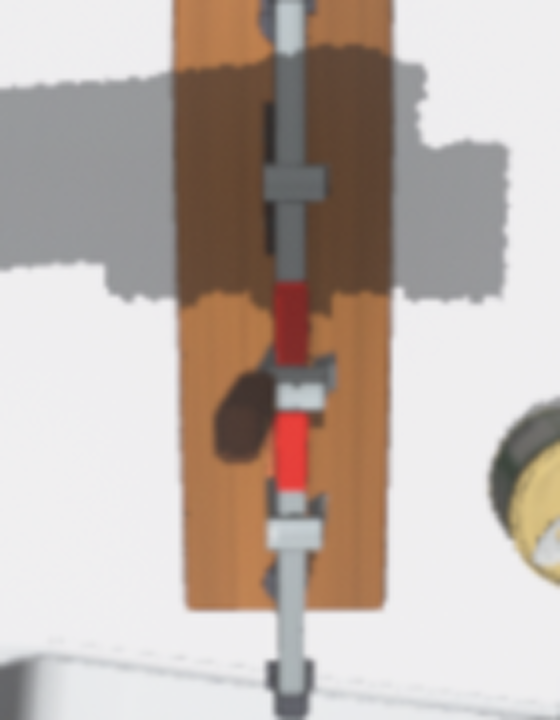

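View pics/s15.png

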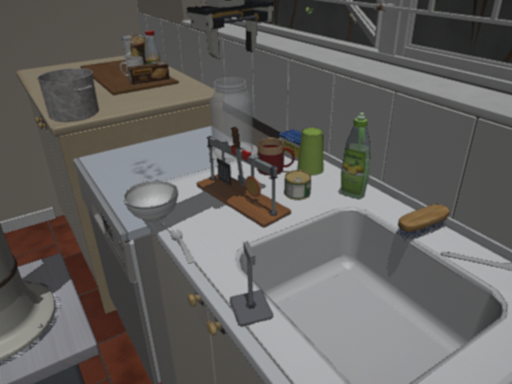

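```bash
python3 - <<'E'
from h import *
w=np.load("w15.npz");p,r=w["p"],w["r"]
q=lambda u,v:(190+u/4,60+v/4)
yaw=np.arctan2(r[1,0],r[0,0]);R=np.array([[np.cos(yaw),np.sin(yaw)],[-np.sin(yaw),np.cos(yaw)]])
N=np.array([.626,.1197])
f=lambda X:((R@(X[:2]-N))*1000).round(1)
for n,u,v,z in(("griptop",237,437,.222),("crown far",300,362,.155),("crown near",300,409,.155),("crown right",325,398,.155),("crownleft",265,370,.155),("ch1 n",291,366,.158),("ch2 f",291,412,.158),("ch2 n",291,491,.158)):
    X=wz(q(u,v),p,r,z);print(n,X.round(4),"rail x,y",f(X))
X,e=tri([wray(q(237,437),p,r),ray("scene",(190+222/5,90+190/5))]);print(X,e,f(X))
X,e=tri([wray(q(255,385),p,r),ray("scene",(190+235/5,90+290/5))]);print("gripbot",X,e,f(X))
print("disc",[ (k,f(onz("scene",(190+260/5,90+452/5),k))) for k in(.066,)])
E
```

```text
griptop [0.6112 0.1152 0.222 ] rail x,y [-15.3  -2.4]
crown far [0.6303 0.1275 0.155 ] rail x,y [5.4 7.1]
crown near [0.6328 0.1111 0.155 ] rail x,y [ 5.5 -9.5]
crown right [0.6408 0.1162 0.155 ] rail x,y [14.2 -5.6]
crownleft [0.6188 0.123  0.155 ] rail x,y [-6.7  4.3]
ch1 n [0.6273 0.1263 0.158 ] rail x,y [2.2 6.3]
ch2 f [0.6297 0.1103 0.158 ] rail x,y [ 2.3 -9.9]
ch2 n [0.634  0.0821 0.158 ] rail x,y [  2.5 -38.4]
[0.61010175 0.11523692 0.21995087] [np.float64(0.0012598968435926844), np.float64(0.0012598968435925965)] [-16.4  -2.1]
gripbot [0.61585421 0.11875721 0.1618553 ] [np.float64(7.332187041052642e-05), np.float64(7.332187041048434e-05)] [-10.2   0.5]
disc [(0.066, array([-3.1, -6.3]))]
```

```bash
python3 - <<'E'
from plant import arm
print(arm.hand_in())
E
```

```text
the job is handed in; nothing more can be done
None
```

The skimmer now hangs by its hook in the notch of the red saddle, between the turner and the round scraper. I let go, raised the gripper clear and handed the job in at about 15 s.

- **Finding the notch:** I found it in the wrist camera images. The hook went in on the first lowering, so I never had to shift along the bar to feel for it.
- **Seating:** Lowering met almost no force until the hook was at bar-top height. The first contact was about 2 N, with the hook's underside at about 149.4 mm against the expected 150 mm.
- **After letting go:** The last pictures show the hook between the two cheeks, with both still visible. The skimmer leans about 6° in the bar's cross direction, which I put down to its free hang.
- **Everything else:** The turner and scraper hang as before, the stand is empty, and the bowl, spoon and tin look unmoved. I checked these by eye only.
- **Where measurements disagreed:** The top and wrist cameras placed the notch about 2–3 mm apart, and in the final view the bar measured about 2 mm off the earlier wrist views. I worked from the close wrist views. I did not measure the hook's final height directly. It comes from the contact reading and the grip's top at about 220 mm.

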